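# Close the chamber and hold its recessed reset

### The job

The small chamber unit has tripped because its lid is off: set the knobbed lid into the round well in the unit's top and press it down until it sits fully home and level, and only then go for the reset. Take the screwdriver out of its stand, reach its shaft down through the small hole in the same top, press the recessed reset button all the way down and keep it there: you finish while still holding the button down with the screwdriver in the gripper. Leave the lid in place and the other things where they stand.

Things in the scene. Friction and masses are not known exactly. Their poses are not given: they have to be found in the camera images.
- chamber_unit: White box, fixed to the bench, 130 (its x) x 190 (its y) x 70 mm high; origin at the centre of its underside, z up, front with vents and a dark panel towards its -x. In its flat top are the round well (at its y = +42 mm) and the small reset hole (at its y = -58 mm), both on its x = 0.
- well_rim (a point): Centre of the well's mouth, level with the unit's top. Well: 73 mm bore, 58 mm deep, upright. Four small sprung steel balls stand about 3 mm out of the bore 6 mm below the rim; they let the lid's plug enter only about 9 mm by its own weight (proud and often askew) and give way to a downward push of about 5 to 12 N, after which they hold the lid.
- reset_hole (a point): Centre of the mouth of the reset hole, level with the unit's top: 12 mm bore, straight down. The button's top lies 12 mm below this mouth.
- button_travel (a joint): Travel of the reset button, m: 0 = up, 0.005 = fully down (downwards). A spring returns it: about 1.4 N starts it, about 5 N brings it fully down.
- reset_button: The reset button, 11 mm across, at the bottom of the small hole; origin at the centre of its top face.
- lid: Loose round lid, 0.12 kg, lying on the bench knob up. From its origin (centre of the underside of the plug), upwards along its z: plug 0 to 16 mm (62 mm wide at the foot, tapering to 70 mm at 7 mm and above), flange 16 to 21 mm, 92 mm wide, black cylindrical knob 21 to 53 mm, 25 mm wide. Fully home, the flange lies on the unit's top, so the origin is 16 mm below the well rim.
- stand: Grey block, fixed to the bench, 54 (its x) x 106 (its y) x 60 mm high; origin at the centre of its underside. Two upright sockets, 54 mm deep: 9 mm wide at its y = -26 mm with the screwdriver, 16 mm wide at its y = +26 mm with the marker.
- screwdriver: Screwdriver, 190 mm long, 0.07 kg, standing tip down in the stand. Its length runs along its own y: tip at -95 mm, shaft 6 mm thick up to -2 mm, handle about 26 mm thick from +10 to +89 mm, end at +95 mm; its axis runs at its z = 13 mm. The handle stands clear of the stand; the tip must be raised at least 54 mm to leave the socket.
- driver_tip (a point): The point of the screwdriver's shaft, on its axis.
- driver_handle (a point): Point on the screwdriver's axis inside the handle, 155 mm above the tip and 35 mm below the end of the handle; a good place to grip.
- marker: Bystander: felt marker, 13 mm thick, 138 mm long, standing in the stand's other socket (too thick for the reset hole), its top 144 mm above the bench.
- petri_dish: Bystander: clear flat dish, 90 mm wide, 17 mm high.
- dropper: Bystander: small round capped bottle, 30 mm wide, 75 mm high, off to the left front.
- beaker: Bystander: plain glass beaker, 59 mm wide, 68 mm high.
Not all that is in view belongs to the job. What is shaped like the lid but green or yellow is not meant.

How it is judged:
On the way:
1. the lid sits fully home and level in the well (z of lid in the frame of well_rim between -0.02 and -0.014 m and horizontal distance between lid and well_rim below 0.004 m and angle between the z axis of lid and the z axis of chamber_unit, either way round below 0.035 rad and angle between lid's own z axis and vertical below 0.035 rad), for 0.2 s.
At the end, for the whole second after the job is handed in: The lid is home (origin within 2 mm of 16 mm below the rim and at most 4 mm off its centre, level within 2 degrees) and the button is at least 3.8 mm of its 5 mm down, pushed with more than 1.5 N by the screwdriver's tip in the hole, while the fingers hold the screwdriver (all of step 1 and value of joint button_travel above 0.0038 m and contact force between screwdriver and reset_button above 1.5 N and contact force between the fingers and screwdriver above 2 N and z of driver_tip in the frame of reset_hole below -0.012 m and horizontal distance between driver_tip and reset_hole below 0.008 m); the arm keeps its last pose, push and grip.
It fails at once if the reset button is pressed before the lid is home (value of joint button_travel above 0.002 m and not (z of lid in the frame of well_rim between -0.02 and -0.014 m and horizontal distance between lid and well_rim below 0.004 m and angle between the z axis of lid and the z axis of chamber_unit, either way round below 0.035 rad and angle between lid's own z axis and vertical below 0.035 rad)).
It fails at once if a bystander is moved by more than 30 mm (distance of any of marker, petri_dish, dropper, beaker from where it was at the start of the episode above 0.03 m).
It also fails if it takes over 54 s, if anything falls off the work surface, if the arm or the gripper's body presses on something with over 40 N, if the wrist force passes 120 N, or if a joint passes its speed limit or range.

### The arm

A 6-joint arm with a two-finger parallel gripper is mounted at the origin on a cart in front of the work surface, level with it; the furniture and walls round the work are solid. World frame = base frame: x ahead of the robot, y to its left, z up, the work surface at z = 0. Lengths are in m, angles in rad, forces in N, time in s.
With the tool pointing down it reaches from about 0.35 to 0.975 m from the base axis. Payload 4.9 kg.
Tool frame: the origin (TCP) lies at the very end of the fingers, on their centre line; the grasp point (between the pads) lies 19 mm behind it; z points along the fingers, y is the line along which they close (so a half turn about z gives the same grasp; the last joint's range is limited). The gripper opens to 85 mm and grips with 20 to 120 N. Pads are 22 mm wide; open, the fingers measure 114 mm over their backs; the gripper's body (76 mm by 85 mm) begins 54 mm behind the grasp point. The pads swing forward as they close: fully open they stand 13 mm farther back than shut.
Start: joints at [-1.272, 0.053, 1.613, -0, 1.476, -0.119], TCP at [0.254, -0.571, 0.231] pointing down, gripper open.
Joint ranges: [-3.01, 3.01], [-1.01, 2.22], [0.06, 2.58], [-1.02, 4.17], [0.09, 2.62], [-3.14, 3.14]. Speed limits (rad/s): [2.57, 2.57, 3.14, 3.14, 3.14, 3.14].

### API

Orientations are given as a unit quaternion [w, x, y, z].
In Python, from plant import env, grab_frame gives the robot as it stands.
- The arm moves only by the tool step_arm, never from a script. Its argument "increments" is a list of rows, each a list of 3 entries, a list of its own where there are three numbers: the opening, from -1 (shut) to 1 (fully open), then the shift along the world's x, y, z normalised to -1 to 1, where 1 is 0.12 m, then the turn about the world's z normalised to -1 to 1, where 1 is pi/4 rad. A call has 1 to 5 rows; each row shifts and turns the commanded pose from where the row before left it; what a row does not reach is not made up. A row lasts 1/12 s, in which the tool goes at most 41.7 mm and 7.16 degrees, less where a joint would pass 70% of its speed; a pose out of reach is approached as far as the arm can. A call with a number of a shift or a turn outside -1 to 1 is refused whole. A call with a gripper value outside its range is refused whole. The fingers move at their own pace and stop on an object; the grip force is fixed at half the most. Time passes only in rows, so rows that do not move let the fingers close. It gives the time, the measured TCP pose, the force, the opening and the grip force at its end, in the units of the state.
- env.read_state(): the state, without advancing time (a new reading comes with each control period).
- grab_frame(name): name is "side" or "top"; returns a dict with "pixels" (384x512x3 uint8, red, green, blue), "vertical_fov" (degrees; the focal length in pixels is half the picture's height over the tangent of half this angle, whatever the lens; pixels are square), "cx", "cy" (the principal point, pixels), "camera_from_world" (4x4, takes a point from world to camera coordinates). Camera axes: x right, y up, looking along -z (the intrinsics and any distortion apply to the point x, -y, -z); pixel columns grow to the right and rows downward; lengths in m; the calibration is good to about 2 mm. A picture is of the moment at which its call begins. There is no depth.
- env.finish_job(): hands the job in; it is judged then, once.
The state is a dict: "t": time; "joint_pos": joint angles; "dq": joint speeds; "effort": joint torques, N m; "position": TCP position; "orientation": TCP orientation; "ft_force": force on the tool from outside, world axes, zero at the start; "torque": the same for the moment, N m; "opening": finger opening in m; "finger_force": force on a finger pad.
Only numpy, scipy, OpenCV 4.12 (cv2) and the standard library are available. Lean on these libraries where they do the work, as an engineer would, in place of code of your own. Each camera call takes 0.05 s, during which the arm holds its last target. There are 200 camera calls.

## Working session

There is one attempt and no reset: what is moved stays moved. The work goes in short steps, Python scripts to look and compute and a tool call to move; the robot and the scene stay as the last step left them, time stands still between calls to the robot, and variables do not carry over. Pictures are saved under pics/ and viewed, at most 10 in all, crops included, and the job is handed in when it is done.

Besides the shell and the picture viewer there is one more tool, called after "Call:" in YAML: its name, and indented under it one key for each argument. step_arm: Moves the arm, as the interface text tells. Its arguments: {"type":"object","properties":{"increments":{"type":"array","items":{"type":"array"}}},"required":["increments"]}

```bash
ls; mkdir -p pics; cat > h.py <<'E'
import numpy as np, cv2
from plant import env, grab_frame
def ray(f,u,v):
    H=f["pixels"].shape[0]; F=H/2/np.tan(np.radians(f["vertical_fov"])/2)
    M=np.array(f["camera_from_world"]); R=M[:3,:3]; o=-R.T@M[:3,3]
    d=np.array([(u-f["cx"])/F,-(v-f["cy"])/F,-1.]); return o,R.T@d
def atz(f,u,v,z):
    o,d=ray(f,u,v); return o+d*(z-o[2])/d[2]
def proj(f,p):
    H=f["pixels"].shape[0]; F=H/2/np.tan(np.radians(f["vertical_fov"])/2)
    M=np.array(f["camera_from_world"]); c=M[:3,:3]@np.array(p)+M[:3,3]
    return f["cx"]+F*c[0]/-c[2], f["cy"]-F*c[1]/-c[2]
def save(f,n): cv2.imwrite("pics/"+n+".png",f["pixels"][:,:,::-1])
E
python3 - <<'E'
from h import *
import pickle
fs={n:grab_frame(n) for n in("side","top")}
pickle.dump(fs,open("f0.pkl","wb"))
for n,f in fs.items():
    print(n,{k:v for k,v in f.items() if k!="pixels"})
a=np.vstack([cv2.resize(f["pixels"],(800,600))[:, :, ::-1] for f in fs.values()])
for n,f in fs.items(): cv2.imwrite(f"pics/{n}0.png",cv2.resize(f["pixels"],(800,600),interpolation=cv2.INTER_CUBIC)[:,:,::-1])
print(env.read_state())
E
```

```text
pics
side {'vertical_fov': 49.95514396758481, 'cx': 256.0629961013773, 'cy': 195.9945508463376, 'camera_from_world': array([[-0.97026932, -0.24065471, -0.02574397,  0.50932928],
       [ 0.07864261, -0.41407918,  0.90683724, -0.16223008],
       [-0.22889469,  0.87785178,  0.42069404, -1.1644845 ],
       [ 0.        ,  0.        ,  0.        ,  1.        ]])}
top {'vertical_fov': 47.88135563042971, 'cx': 258.2791758406309, 'cy': 188.57310696978197, 'camera_from_world': array([[ 0.01671622, -0.99985323,  0.00375384, -0.0151234 ],
       [ 0.99204913,  0.01705389,  0.12469039, -0.55590553],
       [-0.12473611,  0.00163965,  0.9921886 , -1.35618963],
       [ 0.        ,  0.        ,  0.        ,  1.        ]])}
{'t': 0.1, 'joint_pos': array([-1.27198851e+00,  5.32982982e-02,  1.61412839e+00,  3.56084725e-05,
        1.47602219e+00, -1.19000933e-01]), 'dq': array([ 1.09714245e-03, -9.17325880e-06, -2.05512092e-03, -6.67956108e-04,
       -1.58573796e-03,  1.52619457e-03]), 'effort': array([ 3.46714996e-04, -3.94903851e+01, -3.71363962e+01, -1.48491704e-04,
        3.89182416e-03,  1.84332106e-05]), 'position': array([ 0.25344322, -0.57069828,  0.23019825]), 'orientation': array([-9.25955032e-04,  9.78258653e-01,  2.07386466e-01, -6.56769257e-05]), 'ft_force': array([-0.00202351, -0.65228616, -0.76126207]), 'torque': array([ 0.05223109,  0.06214861, -0.05219128]), 'finger_force': 0.0, 'opening': 0.08536402840848212}
```

View pics/side0.png

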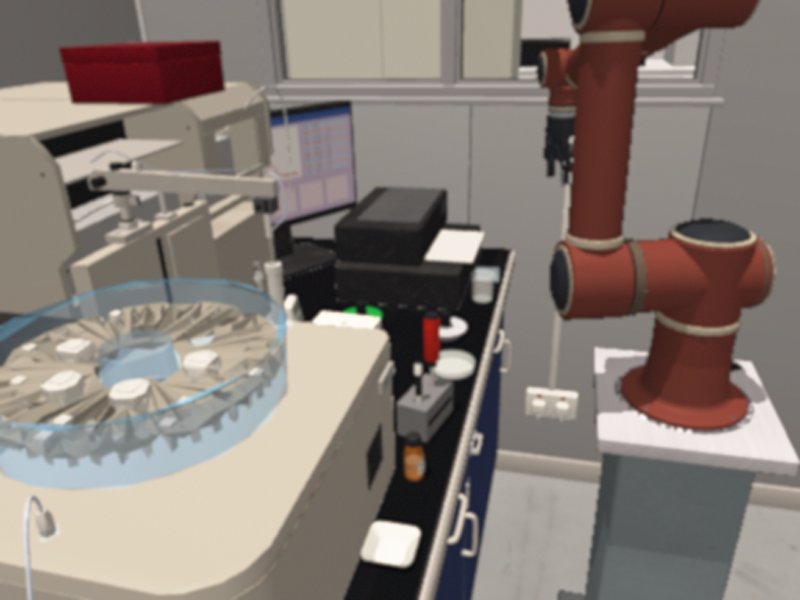

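View pics/top0.png

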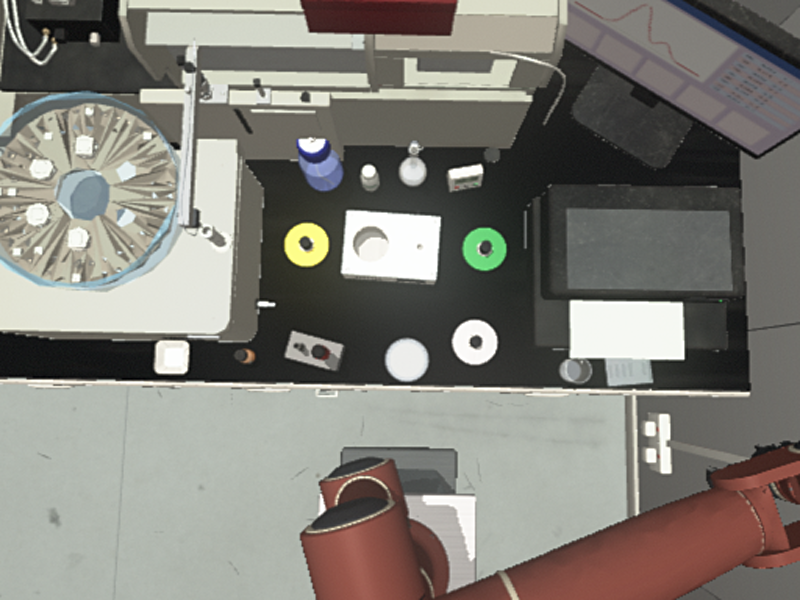

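Side: red-handled screwdriver at about (431,340) and stand at (425,405), with the white box largely hidden behind the analyser. Top (800x600 view): candidates for the lid are white with black knob (475,341), green (485,248), yellow (306,244) and the petri dish (407,359). I choose the white one with the black knob, and check it in a crop.

```bash
python3 - <<'E'
from h import *
import pickle
f=pickle.load(open("f0.pkl","rb"))["top"]
c=f["pixels"][128:248,172:332,::-1]
cv2.imwrite("pics/crop1.png",cv2.resize(c,None,fx=5,fy=5,interpolation=cv2.INTER_CUBIC))
E
```

```text
(no output)
```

View pics/crop1.png

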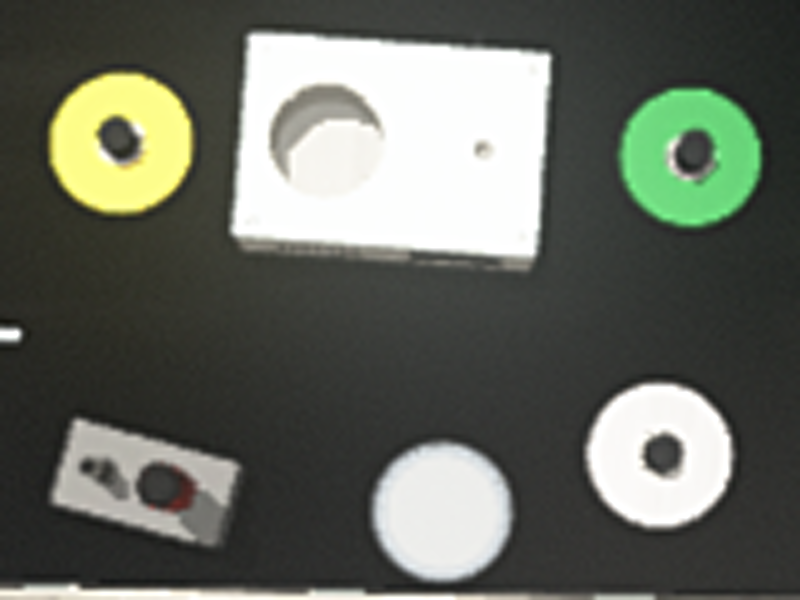

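```bash
cat >> h.py <<'E'
def cr(f,x,y,z,x0=172,y0=128,s=5): return atz(f,x0+(x+.5)/s-.5,y0+(y+.5)/s-.5,z)
E
python3 - <<'E'
from h import *
import pickle
F=pickle.load(open("f0.pkl","rb"));f=F["top"]
np.set_printoptions(precision=4,suppress=True)
C=np.array([cr(f,*p,.07) for p in [(248,33),(551,52),(538,257),(232,238)]])
print("unit",C, C.mean(0)); 
yd=(C[0]-C[1]+C[3]-C[2]);print(np.linalg.norm(yd)/2); xd=(C[0]-C[3]+C[1]-C[2]); print(np.linalg.norm(xd)/2); ey=yd/np.linalg.norm(yd);print("yaw",np.arctan2(-ey[0],ey[1]))
c=C.mean(0);print("well",c+.042*ey,"hole",c-.058*ey)
w,h=cr(f,326,141,.07),cr(f,483,149,.07);print(w,h,np.linalg.norm(w-h))
print("lid",cr(f,660,455,.021),cr(f,664,453,.053))
S=np.array([cr(f,*p,.06) for p in [(77,418),(242,463),(220,547),(52,503)]]);s=S.mean(0)
yd=(S[0]-S[1]+S[3]-S[2]);ey=yd/np.linalg.norm(yd);print("stand",s,np.linalg.norm(yd)/2,np.arctan2(-ey[0],ey[1]),"drv",s-.026*ey,"mk",s+.026*ey)
print("handle top",cr(f,160,485,.196),"marker top",cr(f,95,465,.144))
print("yellow",cr(f,120,142,.021),"green",cr(f,691,157,.021),"petri",cr(f,442,511,.017))
for p in [s-.026*ey+[0,0,z] for z in(.0,.045,.101,.136)]: print(proj(F["side"],p))
E
```

```text
unit [[ 0.7241  0.1153  0.07  ]
 [ 0.7151 -0.0778  0.07  ]
 [ 0.5831 -0.0709  0.07  ]
 [ 0.5919  0.1218  0.07  ]] [0.6535 0.0221 0.07  ]
0.19307268035012015
0.13227164190736537
yaw -0.04592228594583823
well [0.6555 0.0641 0.07  ] hole [ 0.6509 -0.0358  0.07  ]
[0.655  0.0641 0.07  ] [ 0.6516 -0.0354  0.07  ] 0.09947970869099734
lid [ 0.4628 -0.1534  0.021 ] [ 0.4623 -0.1524  0.053 ]
stand [0.4379 0.171  0.06  ] 0.10805299452915729 -0.24273968205294688 drv [0.4317 0.1457 0.06  ] mk [0.4442 0.1962 0.06  ]
handle top [0.4312 0.1465 0.196 ] marker top [0.4443 0.1914 0.144 ]
yellow [0.6619 0.2015 0.021 ] green [ 0.6584 -0.173   0.021 ] petri [ 0.4247 -0.0135  0.017 ]
(np.float64(276.0650571185908), np.float64(245.82592471537646))
(np.float64(275.97449328000243), np.float64(231.27652019128473))
(np.float64(275.85730626537094), np.float64(212.45000723179524))
(np.float64(275.78140134736174), np.float64(200.2556107188133))
```

Lid ≈ (0.4625,-0.153), well ≈ (0.655,0.064), hole ≈ (0.651,-0.0356), screwdriver ≈ (0.4315,0.146). The chosen white disc with the black knob at crop (660,455) is the lid. Moving above it now.

Call:
step_arm:
  increments:
    - [1,[0.116,0.232,0],0.0775]
    - [1,[0.116,0.232,0],0.0775]
    - [1,[0.116,0.232,0],0.0775]
    - [1,[0.116,0.232,0],0.0775]
    - [1,[0.116,0.232,0],0.0775]

```text
t: 0.52
position: [0.3234, -0.4304, 0.2306]
orientation: [-0.001, 0.935, 0.354, -0.0]
ft_force: [-0.5, 0.2, -0.1]
opening: 0.0852
finger_force: 0.0
```

Call:
step_arm:
  increments:
    - [1,[0.116,0.232,0],0.0775]
    - [1,[0.116,0.232,0],0.0775]
    - [1,[0.116,0.232,0],0.0775]
    - [1,[0.116,0.232,0],0.0775]
    - [1,[0.116,0.232,0],0.0775]

```text
t: 0.93
position: [0.393, -0.2912, 0.2308]
orientation: [-0.0, 0.87, 0.492, -0.0]
ft_force: [-0.2, -0.2, 0.6]
opening: 0.0855
finger_force: 0.0
```

Call:
step_arm:
  increments:
    - [1,[0.116,0.232,-0.15],0.0775]
    - [1,[0.116,0.232,-0.15],0.0775]
    - [1,[0.116,0.232,-0.15],0.0775]
    - [1,[0.116,0.232,-0.1],0.0775]
    - [1,[0.116,0.232,-0.1],0.0775]

```text
t: 1.35
position: [0.4621, -0.1518, 0.1518]
orientation: [-0.001, 0.786, 0.619, -0.0]
ft_force: [0.4, -0.1, -0.8]
opening: 0.0852
finger_force: 0.0
```

Call:
step_arm:
  increments:
    - [1,[0.002,-0.005,-0.206],0]
    - [1,[0,0,-0.206],0]
    - [1,[0,0,-0.206],0]
    - [1,[0,0,-0.206],0]
    - [1,[0,0,-0.206],0]

```text
t: 1.77
position: [0.4622, -0.1538, 0.0282]
orientation: [-0.0, 0.787, 0.618, -0.0]
ft_force: [0.2, -1.0, 0.2]
opening: 0.0857
finger_force: 0.0
```

Call:
step_arm:
  increments:
    - [-1,[0,0,0],0]
    - [-1,[0,0,0],0]
    - [-1,[0,0,0],0]
    - [-1,[0,0,0],0]
    - [-1,[0,0,0],0]

```text
t: 2.18
position: [0.4639, -0.1549, 0.0317]
orientation: [0.002, 0.787, 0.617, 0.001]
ft_force: [-1.6, 0.5, 0.8]
opening: 0.0254
finger_force: 0.4
```

Call:
step_arm:
  increments:
    - [-1,[0,0,0],0]
    - [-1,[0,0,0],0]
    - [-1,[0,0,0],0]

```text
t: 2.43
position: [0.4643, -0.1551, 0.032]
orientation: [0.002, 0.787, 0.617, 0.001]
ft_force: [-0.2, 0.4, 6.5]
opening: 0.0229
finger_force: 59.5
```

Call:
step_arm:
  increments:
    - [-1,[0,0,0.2],0]
    - [-1,[0,0,0.2],0]
    - [-1,[0,0,0.2],0]
    - [-1,[0,0,0.2],0]
    - [-1,[0,0,0.2],0]

```text
t: 2.85
position: [0.4623, -0.1541, 0.1509]
orientation: [0.0, 0.787, 0.617, 0.0]
ft_force: [-0.3, 0.2, -1.8]
opening: 0.0228
finger_force: 59.1
```

```bash
python3 - <<'E'
from h import *
s=env.read_state();print(s["position"],s["ft_force"],s["opening"])
f=grab_frame("side");t=grab_frame("top")
u,v=[int(x) for x in proj(f,s["position"])];u2,v2=[int(x) for x in proj(t,s["position"])];print(u,v,u2,v2)
a=cv2.resize(f["pixels"][v-50:v+50,u-40:u+40],None,fx=5,fy=5,interpolation=2)
b=cv2.resize(t["pixels"][v2-50:v2+50,u2-40:u2+40],None,fx=5,fy=5,interpolation=2)
cv2.imwrite("pics/g1.png",np.hstack([a,b])[:,:,::-1])
E
```

```text
[ 0.46231884 -0.15408068  0.15090867] [-0.28254713  0.15314851 -1.7510313 ] 0.02284507293127775
284 173 308 216
```

View pics/g1.png

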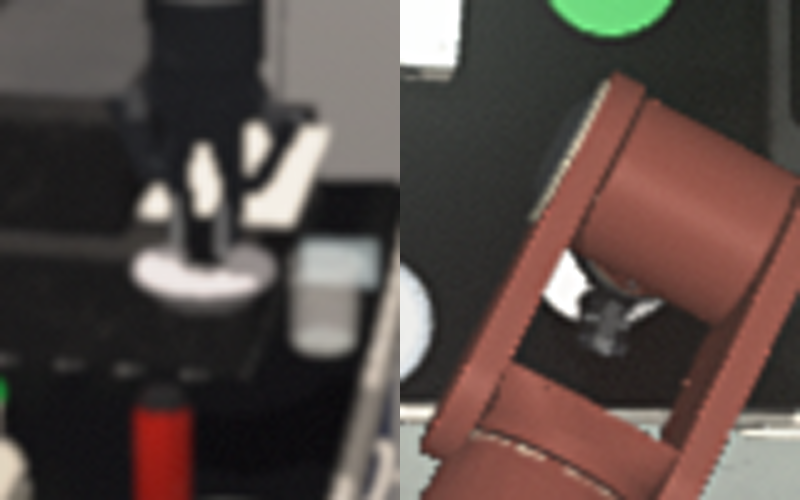

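The lid is held level (side crop flange at (203,272)), its origin about 32 mm below the TCP. Carry to the well.

Call:
step_arm:
  increments:
    - [-1,[0.161,0.181,0],0]
    - [-1,[0.161,0.181,0],0]
    - [-1,[0.161,0.181,0],0]
    - [-1,[0.161,0.181,0],0]
    - [-1,[0.161,0.181,0],0]

```text
t: 3.37
position: [0.5591, -0.0443, 0.1481]
orientation: [-0.001, 0.787, 0.617, -0.001]
ft_force: [-0.5, -0.7, -1.0]
opening: 0.0229
finger_force: 59.2
```

Call:
step_arm:
  increments:
    - [-1,[0.161,0.181,0],0]
    - [-1,[0.161,0.181,0],0]
    - [-1,[0.161,0.181,0],0]
    - [-1,[0.161,0.181,0],0]
    - [-1,[0.161,0.181,0],0]

```text
t: 3.78
position: [0.6557, 0.0642, 0.1477]
orientation: [-0.001, 0.787, 0.617, -0.001]
ft_force: [0.8, 0.0, -0.8]
opening: 0.0227
finger_force: 59.2
```

Call:
step_arm:
  increments:
    - [-1,[0,0,-0.09],0]
    - [-1,[0,0,-0.09],0]
    - [-1,[0,0,-0.09],0]
    - [-1,[0,0,-0.06],0]
    - [-1,[0,0,0],0]

```text
t: 4.2
position: [0.6531, 0.0621, 0.1062]
orientation: [-0.002, 0.787, 0.617, -0.002]
ft_force: [0.5, 1.2, -0.9]
opening: 0.0233
finger_force: 59.3
```

```bash
python3 - <<'E'
from h import *
s=env.read_state();print(s["position"],s["ft_force"],s["opening"])
t=grab_frame("top")
u2,v2=[int(x) for x in proj(t,s["position"])];print(u2,v2)
b=cv2.resize(t["pixels"][v2-40:v2+40,u2-50:u2+50],None,fx=7,fy=7,interpolation=2)
cv2.imwrite("pics/w1.png",b[:,:,::-1])
E
```

```text
[0.65307238 0.06210353 0.10615561] [ 0.48404721  1.21231367 -0.9340113 ] 0.023324459252345896
236 154
```

View pics/w1.png

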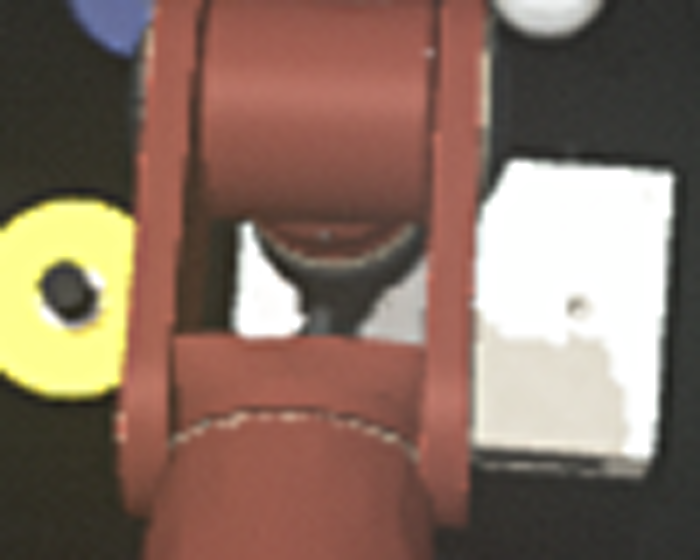

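The arm hides the lid from the top camera (only a bit of flange at (265,290)), so I go by force and height, nudging 2 mm forward first.

Call:
step_arm:
  increments:
    - [-1,[0.018,0.012,0],0]
    - [-1,[0,0,-0.04],0]
    - [-1,[0,0,-0.04],0]
    - [-1,[0,0,0],0]

```text
t: 4.58
position: [0.6575, 0.0643, 0.0997]
orientation: [-0.0, 0.787, 0.617, -0.0]
ft_force: [-0.1, 0.1, -0.9]
opening: 0.0229
finger_force: 59.3
```

Call:
step_arm:
  increments:
    - [-1,[0,0,-0.04],0]
    - [-1,[0,0,-0.02],0]
    - [-1,[0,0,0],0]

```text
t: 4.83
position: [0.6572, 0.064, 0.0951]
orientation: [-0.0, 0.787, 0.618, -0.002]
ft_force: [-8.8, -0.9, 8.2]
opening: 0.0233
finger_force: 60.3
```

Call:
step_arm:
  increments:
    - [-1,[-0.018,0,0],0]
    - [-1,[0,0,0],0]

```text
t: 5.0
position: [0.6558, 0.0641, 0.0938]
orientation: [0.0, 0.787, 0.617, -0.0]
ft_force: [-1.8, -1.6, 1.8]
opening: 0.0228
finger_force: 59.4
```

Call:
step_arm:
  increments:
    - [-1,[0,0,-0.03],0]
    - [-1,[0,0,-0.03],0]
    - [-1,[0,0,0],0]

```text
t: 5.25
position: [0.6561, 0.0641, 0.0861]
orientation: [0.0, 0.787, 0.617, 0.0]
ft_force: [-2.5, -2.2, 3.3]
opening: 0.0231
finger_force: 59.9
```

Call:
step_arm:
  increments:
    - [-1,[0,0,-0.02],0]
    - [-1,[0,0,-0.01],0]
    - [-1,[0,0,0],0]

```text
t: 5.5
position: [0.6561, 0.0642, 0.0859]
orientation: [0.0, 0.787, 0.617, -0.001]
ft_force: [-11.6, -2.5, 18.3]
opening: 0.0226
finger_force: 61.3
```

Bottomed out at 18 N at the home height. Release, rise and look.

Call:
step_arm:
  increments:
    - [1,[0,0,0],0]
    - [1,[0,0,0],0]
    - [1,[0,0,0],0]
    - [1,[0,0,0],0]
    - [1,[0,0,0],0]

```text
t: 5.92
position: [0.6555, 0.0646, 0.0816]
orientation: [-0.0, 0.787, 0.617, -0.0]
ft_force: [0.0, 0.3, -0.2]
opening: 0.0817
finger_force: 0.0
```

Call:
step_arm:
  increments:
    - [1,[0,0,0.1],0]
    - [1,[0,0,0.2],0]
    - [1,[0,0,0.3],0]
    - [1,[0,0,0.3],0]
    - [1,[0,0,0.3],0]

```text
t: 6.33
position: [0.6555, 0.0645, 0.2286]
orientation: [-0.0, 0.787, 0.617, 0.0]
ft_force: [0.2, 0.2, 0.4]
opening: 0.0857
finger_force: 0.0
```

Call:
step_arm:
  increments:
    - [1,[-0.3,0.11,0.05],0]
    - [1,[-0.3,0.11,0.05],0]
    - [1,[-0.3,0.11,0.05],0]
    - [1,[-0.3,0.11,0.05],0]
    - [1,[-0.3,0.11,0.05],0]

```text
t: 6.75
position: [0.4742, 0.1308, 0.2575]
orientation: [0.0, 0.787, 0.617, 0.0]
ft_force: [-0.6, 1.0, 1.1]
opening: 0.0853
finger_force: 0.0
```

```bash
python3 - <<'E'
from h import *
s=env.read_state();print(s["position"],s["ft_force"],s["opening"])
t=grab_frame("top");f=grab_frame("side")
a=cv2.resize(t["pixels"][128:228,212:292],None,fx=5,fy=5,interpolation=2)
u,v=[int(x) for x in proj(f,[.655,.064,.09])];print(u,v)
b=cv2.resize(f["pixels"][v-50:v+50,u-40:u+40],None,fx=5,fy=5,interpolation=2)
cv2.imwrite("pics/l1.png",np.hstack([a,b])[:,:,::-1])
E
```

```text
[0.47424423 0.13080848 0.25753044] [-0.56719621  1.02962712  1.05494242] 0.08529637246948857
207 214
```

View pics/l1.png

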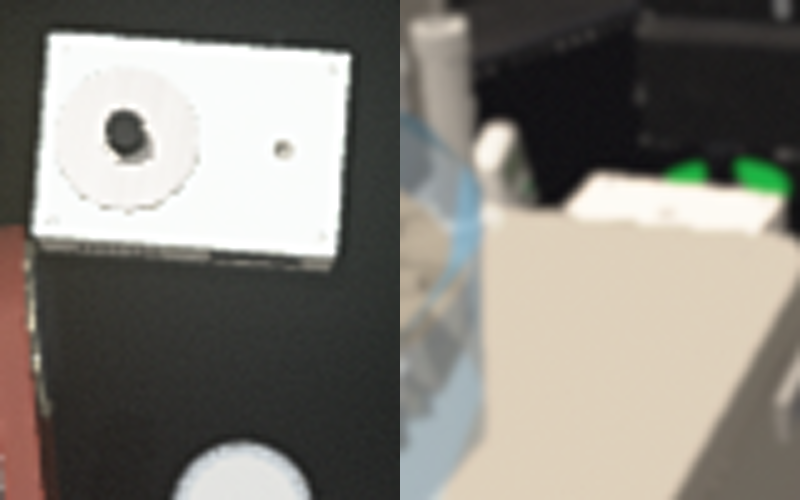

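Lid in the well: flange centre at (127,138), knob top at (125,131), hole at (283,149). The side view is hidden by the analyser. Checking level from knob versus flange.

```bash
python3 - <<'E'
from h import *
np.set_printoptions(precision=4,suppress=True)
t=grab_frame("top")
print(cr(t,127,138,.075,212),cr(t,125,131,.107,212),cr(t,283,149,.07,212))
g=cv2.cvtColor(t["pixels"],cv2.COLOR_RGB2GRAY)[128:188,212:292]
n=cv2.moments((cv2.resize(g,None,fx=5,fy=5,interpolation=2)[90:180,90:170]<90).astype(np.uint8),True)
print(90+n["m10"]/n["m00"],90+n["m01"]/n["m00"])
# expected crop px for level-home lid
for p in([.6553,.0641,.075],[.6553,.0641,.107]):
    u,v=proj(t,p);print((u-212+.5)*5-.5,(v-128+.5)*5-.5)
E
```

```text
[0.6559 0.0632 0.075 ] [0.6538 0.063  0.107 ] [ 0.6516 -0.0354  0.07  ]
125.02329594477999 133.60828300258845
125.58979819381887 138.9352040995932
123.21448097731289 128.5003016231519
```

```bash
python3 - <<'E'
from h import *
t=grab_frame("top")
g=cv2.cvtColor(t["pixels"],cv2.COLOR_RGB2GRAY)
print(g[146:163,230:245])
th=np.linspace(0,2*np.pi,60)
# predicted knob top circle bbox in orig px, level/home
P=np.array([proj(t,[.6555+.0125*np.cos(a),.0637+.0125*np.sin(a),.107]) for a in th]);print(P.min(0),P.max(0))
E
```

```text
[[243 243 243 245 244 243 242 242 243 243 242 243 242 241 241]
 [243 244 243 245 245 243 243 243 243 243 242 243 241 241 242]
 [243 244 244 246 247 247 246 246 247 245 244 243 242 241 243]
 [244 244 246 250 252 249 223 233 253 250 248 244 242 241 243]
 [244 246 250 246 173 120 100 107 138 204 251 248 243 242 243]
 [244 246 249 207  94  66  69  68  73 116 205 249 244 242 244]
 [245 248 246 132  69  71  76  76  70  74 136 232 245 244 244]
 [245 249 243  96  68  78  80  79  76  74 149 249 249 245 245]
 [245 249 241  95  70  79  81  80  78  71  97 190 247 247 245]
 [246 249 243 136  77  78  84  82  82  72  80 151 230 249 246]
 [246 248 239 146  62  73  83  84  76  62  77 137 204 250 247]
 [245 245 234 222  98  51  57  58  58  64 101 152 200 251 246]
 [246 247 242 231 225 107  54  60  76 113 151 159 201 250 247]
 [246 247 247 247 249 223 130 124 148 152 159 172 208 248 246]
 [246 246 246 246 242 204 181 165 171 175 202 247 247 247 245]
 [246 246 246 245 245 245 248 249 251 248 246 248 247 246 244]
 [246 246 246 245 244 245 246 246 248 246 245 245 245 245 244]]
[232.31412479 149.25765541] [240.42933217 157.22677641]
```

The knob sits where a level, home lid puts it (within half a pixel). On to the screwdriver.

Call:
step_arm:
  increments:
    - [1,[-0.18,0.063,0],0]
    - [1,[-0.18,0.063,0],0]
    - [1,[0,0,0],0]
    - [1,[0,0,0],0]

```text
t: 7.28
position: [0.4332, 0.1454, 0.2568]
orientation: [0.0, 0.787, 0.617, 0.0]
ft_force: [0.2, 0.5, 0.7]
opening: 0.0857
finger_force: 0.0
```

Down 112 mm, then close.

Call:
step_arm:
  increments:
    - [1,[-0.012,0.003,-0.19],0]
    - [1,[0,0,-0.19],0]
    - [1,[0,0,-0.19],0]
    - [1,[0,0,-0.19],0]
    - [1,[0,0,-0.17],0]

```text
t: 7.7
position: [0.4322, 0.1452, 0.1434]
orientation: [-0.0, 0.787, 0.617, -0.0]
ft_force: [1.4, 0.2, 0.3]
opening: 0.0852
finger_force: 0.0
```

Call:
step_arm:
  increments:
    - [-1,[0,0,0],0]
    - [-1,[0,0,0],0]
    - [-1,[0,0,0],0]
    - [-1,[0,0,0],0]
    - [-1,[0,0,0],0]

```text
t: 8.12
position: [0.4324, 0.1461, 0.1468]
orientation: [0.001, 0.787, 0.617, 0.001]
ft_force: [-7.5, 1.8, 13.1]
opening: 0.0259
finger_force: 58.4
```

Call:
step_arm:
  increments:
    - [-1,[0,0,0],0]
    - [-1,[0,0,0],0]
    - [-1,[0,0,0],0]

```text
t: 8.37
position: [0.4321, 0.146, 0.1469]
orientation: [0.001, 0.787, 0.617, 0.001]
ft_force: [-2.5, -0.4, 6.1]
opening: 0.0256
finger_force: 58.7
```

Call:
step_arm:
  increments:
    - [-1,[0,0,0.1],0]
    - [-1,[0,0,0.2],0]
    - [-1,[0,0,0.25],0]
    - [-1,[0,0,0.25],0]
    - [-1,[0,0,0.2],0]

```text
t: 8.78
position: [0.4315, 0.146, 0.2682]
orientation: [0.001, 0.787, 0.617, 0.001]
ft_force: [0.4, 0.4, 0.1]
opening: 0.0258
finger_force: 59.5
```

Call:
step_arm:
  increments:
    - [-1,[0.18,-0.151,0],0]
    - [-1,[0.18,-0.151,0],0]
    - [-1,[0.18,-0.151,0],0]
    - [-1,[0.18,-0.151,0],0]
    - [-1,[0.18,-0.151,0],0]

```text
t: 9.2
position: [0.5402, 0.0544, 0.2658]
orientation: [0.0, 0.787, 0.617, 0.001]
ft_force: [0.3, -0.4, -1.4]
opening: 0.0258
finger_force: 59.6
```

Call:
step_arm:
  increments:
    - [-1,[0.18,-0.151,0],0]
    - [-1,[0.18,-0.151,0],0]
    - [-1,[0.18,-0.151,0],0]
    - [-1,[0.18,-0.151,0],0]
    - [-1,[0.18,-0.151,0],0]

```text
t: 9.62
position: [0.6482, -0.0363, 0.2655]
orientation: [0.0, 0.787, 0.617, 0.0]
ft_force: [1.0, 0.6, -0.6]
opening: 0.0257
finger_force: 59.6
```

Call:
step_arm:
  increments:
    - [-1,[0,0,-0.1],0]
    - [-1,[0,0,-0.1],0]
    - [-1,[0,0,0],0]
    - [-1,[0,0,0],0]

```text
t: 9.95
position: [0.6458, -0.0344, 0.2392]
orientation: [-0.001, 0.786, 0.618, -0.001]
ft_force: [0.5, 0.1, -0.9]
opening: 0.0255
finger_force: 59.6
```

```bash
python3 - <<'E'
from h import *
s=env.read_state();print(s["position"],s["ft_force"],s["opening"])
t=grab_frame("top");f=grab_frame("side")
tip=s["position"]-[0,0,.141]
for g in(t,f): print(proj(g,tip),proj(g,[.6515,-.0355,.07]))
import pickle;pickle.dump((t,f),open("f2.pkl","wb"))
u,v=[int(x) for x in proj(t,tip)]
a=cv2.resize(t["pixels"][v-30:v+30,u-20:u+20],None,fx=10,fy=10,interpolation=2)
u,v=[int(x) for x in proj(f,tip)]
b=cv2.resize(f["pixels"][v-30:v+30,u-20:u+20],None,fx=10,fy=10,interpolation=2);print(u-20,v-30)
cv2.imwrite("pics/d1.png",np.hstack([a,b])[:,:,::-1])
E
```

```text
[ 0.64575867 -0.03441593  0.23920968] [ 0.52510701  0.10719485 -0.86046592] 0.025519779572764925
(np.float64(268.11097265471284), np.float64(157.45517316696836)) (np.float64(268.2441515070481), np.float64(157.4254638139028))
(np.float64(220.751596250701), np.float64(198.57134488956416)) (np.float64(219.69474686252676), np.float64(206.27768474522875))
200 168
```

View pics/d1.png

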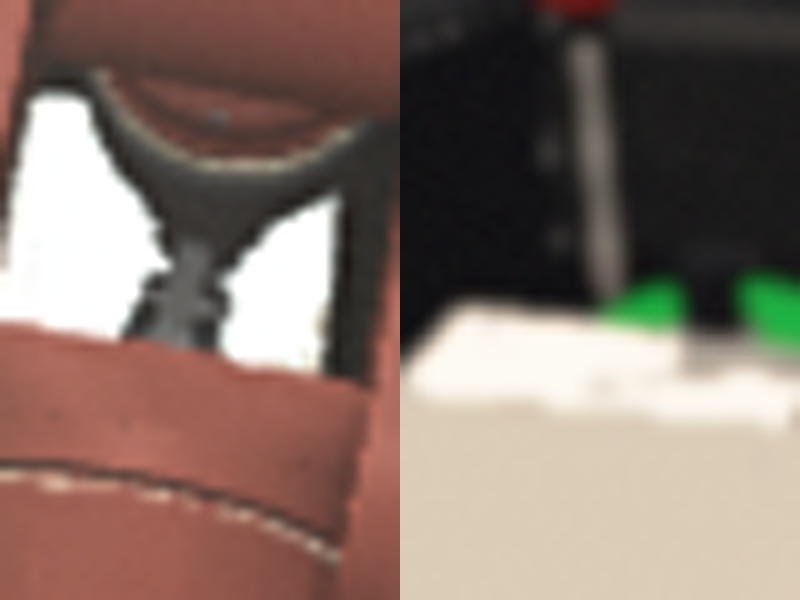

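```bash
python3 - <<'E'
from h import *
s=env.read_state();p=s["position"]
f=grab_frame("side")
tip=p-[0,0,.141]
for z in(0,.03,.06,.093,.141): u,v=proj(f,tip+[0,0,z]);print(z,(u-200+.5)*10-.5+400,(v-168+.5)*10-.5)
for d in([.01,0,0],[0,.01,0]): print(np.subtract(proj(f,tip+d),proj(f,tip)))
from scipy.spatial.transform import Rotation as R
q=s["orientation"];print(R.from_quat(np.r_[q[1:],q[0]]).as_matrix()[:,2])
E
```

```text
0 608.950906587316 303.9840691836174
0.03 602.9891968677994 217.11586825226345
0.06 596.9094934629929 128.52837878715303
0.093 590.0813101903198 29.03477302085645
0.141 579.8767506757714 -119.65608380227809
[-3.0068718  -0.25221846]
[-1.00987487  1.33443948]
[ 1.70582282e-04  7.12177855e-05 -9.99999983e-01]
```

The side view shows the shaft upright, tip at (610,300), right where the TCP axis predicts. Shift 5.5 mm forward over the hole.

Call:
step_arm:
  increments:
    - [-1,[0.045,-0.01,0],0]
    - [-1,[0,0,-0.05],0]
    - [-1,[0,0,-0.05],0]
    - [-1,[0,0,0],0]
    - [-1,[0,0,0],0]

```text
t: 10.52
position: [0.6521, -0.0364, 0.2277]
orientation: [-0.001, 0.787, 0.617, -0.001]
ft_force: [0.6, 0.1, -0.2]
opening: 0.0258
finger_force: 59.6
```

Call:
step_arm:
  increments:
    - [-1,[-0.005,0.006,-0.06],0]
    - [-1,[0,0,-0.06],0]
    - [-1,[0,0,0],0]
    - [-1,[0,0,0],0]

```text
t: 10.85
position: [0.6514, -0.0357, 0.2132]
orientation: [-0.001, 0.787, 0.617, -0.001]
ft_force: [-0.1, -0.1, -0.8]
opening: 0.0256
finger_force: 59.5
```

Call:
step_arm:
  increments:
    - [-1,[0,0,-0.03],0]
    - [-1,[0,0,-0.03],0]
    - [-1,[0,0,0],0]

```text
t: 11.1
position: [0.6516, -0.0357, 0.2064]
orientation: [-0.0, 0.787, 0.617, -0.0]
ft_force: [-0.1, -0.3, -0.3]
opening: 0.0255
finger_force: 59.6
```

The tip is below the rim with no contact force, so it is in the hole. Continue down, feeling for the button.

Call:
step_arm:
  increments:
    - [-1,[0,0,-0.03],0]
    - [-1,[0,0,-0.03],0]
    - [-1,[0,0,0],0]

```text
t: 11.35
position: [0.6517, -0.0358, 0.1992]
orientation: [-0.0, 0.787, 0.617, -0.0]
ft_force: [-0.1, 0.2, -0.1]
opening: 0.0254
finger_force: 59.7
```

Call:
step_arm:
  increments:
    - [-1,[0,0,-0.03],0]
    - [-1,[0,0,0],0]

```text
t: 11.52
position: [0.6521, -0.0358, 0.1965]
orientation: [0.0, 0.787, 0.617, 0.0]
ft_force: [0.0, 0.7, 1.8]
opening: 0.0256
finger_force: 59.8
```

Call:
step_arm:
  increments:
    - [-1,[0,0,-0.02],0]
    - [-1,[0,0,-0.02],0]
    - [-1,[0,0,0],0]
    - [-1,[0,0,0],0]

```text
t: 11.85
position: [0.6525, -0.0358, 0.1939]
orientation: [0.001, 0.787, 0.617, 0.001]
ft_force: [-2.2, 0.9, 7.3]
opening: 0.0259
finger_force: 61.2
```

Call:
step_arm:
  increments:
    - [-1,[0,0,-0.015],0]
    - [-1,[0,0,0],0]
    - [-1,[0,0,0],0]

```text
t: 12.1
position: [0.6528, -0.0357, 0.1937]
orientation: [0.001, 0.787, 0.617, 0.001]
ft_force: [-3.7, 1.1, 11.8]
opening: 0.0255
finger_force: 62.3
```

The button is at its stop: TCP height stays at 0.1937 m while the force rose to about 12 N. Check it is steady, then hand in.

Call:
step_arm:
  increments:
    - [-1,[0,0,0],0]
    - [-1,[0,0,0],0]
    - [-1,[0,0,0],0]
    - [-1,[0,0,0],0]
    - [-1,[0,0,0],0]

```text
t: 12.52
position: [0.6528, -0.0357, 0.1937]
orientation: [0.001, 0.787, 0.617, 0.001]
ft_force: [-3.6, 0.7, 11.9]
opening: 0.0255
finger_force: 62.3
```

```bash
python3 - <<'E'
from h import *
s=env.read_state();print(s["position"],s["ft_force"],s["finger_force"])
if s["ft_force"][2]>7: print(env.finish_job())
E
```

```text
[ 0.65280062 -0.03573321  0.19370888] [-3.62487299  0.65358857 11.88031899] 62.32403763657203
the job is handed in; nothing more can be done
None
```

I pressed the lid home in the well, then pushed the reset button to its stop with the gripped screwdriver (about 12 N, steady), and handed the job in at about 12.5 s; no verdict came back, and the lid's level was checked only from the top camera and the press-down height and force.

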